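Stack the rolling pins on the drying rack

TASK

Put the rolling pins away on the drying rack: lay the loose steel pin in the rack's empty groove, then set the blue saddle across the two steel pins, with its lower notches over them so that they cannot roll, and last lay the wooden pin in the saddle's top groove. Everything should be centred along the rack, fully seated and level; lower each thing into place rather than dropping it, and leave the other things on the table where they are.

Things in the scene. Friction and masses are not known exactly. Their poses are not given: they have to be found in the camera images.
- rack: fixed drying rack: steel base 190 x 150 x 10 mm with two white upright plates 14 mm thick (centres at x = +75 and -75 mm), open between them; each has two upward 90-degree V grooves, at y = +45 and -45 mm, vertices 29 mm and edges 51 mm above the table. Origin: centre of the underside, on the table; x along the grooves, y across, z up; yaw within 0.3 rad
- rack_empty (a point): where the centre of a pin lies once seated in the empty groove (rack x = 0, y = -45 mm, 60 mm above the table, the pin's top then at 82 mm); x along the groove
- rack_full (a point): the same for the groove (rack y = +45 mm) that holds the first steel pin
- steel_a_mid (a point): centre of the steel rolling pin that already lies in the rack: plain cylinder 44 mm across, 200 mm long, black end collars, about 0.5 kg; x along its axis; it may be turned any way about its axis
- steel_b_mid (a point): centre of the second steel rolling pin, the same size and mass, lying on the table; x along its axis (its other axes turn as it rolls)
- beech_mid (a point): centre of the wooden rolling pin, 44 mm across, 200 mm long, about 0.25 kg, lying on the table; x along its axis. It and the loose steel pin may have changed places
- saddle_spine (a point): grip point of the blue plastic saddle (loose, 0.25 kg, standing on its feet, the point 37 mm above them). x along the spine (either way round alike), z up. Spine: bar 24 mm wide (y), 88 mm long (x), from 17 mm below to 9 mm above the point, joining two cross plates 14 mm thick at x = +50 and -50 mm (86 mm clear between), which span y = +-72 mm and rise 27 mm above the point
- saddle_under (a point): middle of the saddle's underside, level with its feet. Each plate has two downward 90-degree V notches at y = +45 and -45 mm, 22 mm deep. Set on two pins in the rack, this point is 69 mm above the table and the grip point 106 mm, both over the rack's origin
- saddle_top (a point): where the centre of a pin lies once seated in the upward 90-degree V on top of the saddle's two plates: 34 mm above the grip point (140 mm above the table when the saddle sits in the rack); the pin then clears the spine by 3 mm. x along the V
- jar: amber glass jar with a brass lid, 60 mm across, 100 mm high; loose, bystander, not to be disturbed; origin at the centre of its underside
- bowl: small steel bowl, 110 mm across, 50 mm high; loose, bystander, not to be disturbed; origin at the centre of its underside
- cup: white ceramic cup, 70 mm across, 80 mm high; loose, bystander, not to be disturbed; origin at the centre of its underside
- scraper: flat red plastic dough scraper, 110 x 75 x 5 mm; loose, bystander, not to be disturbed; origin at the centre of its underside
- knife: spatula lying flat, origin near the middle of its length; loose, bystander, not to be disturbed
There are look-alikes about, which are no part of the job. Leave any pink look-alike of the part that bears steel_b_mid alone.

How it is judged:
On the way, in this order (a step that is already met when the one before it is completed fails the run):
1. the second steel pin lies in the rack's empty groove, centred and let go (x of steel_b_mid in the frame of rack between -0.02 and 0.02 m and y of steel_b_mid in the frame of rack between -0.051 and -0.039 m and z of steel_b_mid in the frame of rack between 0.055 and 0.065 m and angle between the x axis of steel_b_mid and the x axis of rack, either way round below 0.08 rad and contact force between the fingers and steel_b below 0.3 N), for 0.2 s.
2. the saddle sits across both steel pins, all its notches over them, level and let go (x of saddle_spine in the frame of rack between -0.02 and 0.02 m and y of saddle_spine in the frame of rack between -0.008 and 0.008 m and z of saddle_spine in the frame of rack between 0.1011 and 0.1111 m and angle between the x axis of saddle_spine and the x axis of rack, either way round below 0.1 rad and angle between saddle_spine's own z axis and vertical below 0.08 rad and x of steel_b_mid in the frame of rack between -0.02 and 0.02 m and y of steel_b_mid in the frame of rack between -0.051 and -0.039 m and z of steel_b_mid in the frame of rack between 0.055 and 0.065 m and angle between the x axis of each of steel_b_mid, steel_a_mid and the x axis of rack, either way round below 0.08 rad and x of steel_a_mid in the frame of rack between -0.02 and 0.02 m and y of steel_a_mid in the frame of rack between 0.039 and 0.051 m and z of steel_a_mid in the frame of rack between 0.055 and 0.065 m and contact force between the fingers and saddle below 0.3 N), for 0.2 s.
At the end, for the whole second after the job is handed in: Steel pins in the two grooves (within 20 mm of the middle along, 6 across, 5 in height, 0.08 rad); saddle over both (20 along, 8 across, 5 in height, 0.1 rad yaw, 0.08 tilt); wooden pin in its top groove (25 along, 6 across, 5 in height, 0.1 rad); all released, at rest (x of steel_a_mid in the frame of rack between -0.02 and 0.02 m and y of steel_a_mid in the frame of rack between 0.039 and 0.051 m and z of steel_a_mid in the frame of rack between 0.055 and 0.065 m and angle between the x axis of each of steel_a_mid, steel_b_mid and the x axis of rack, either way round below 0.08 rad and x of steel_b_mid in the frame of rack between -0.02 and 0.02 m and y of steel_b_mid in the frame of rack between -0.051 and -0.039 m and z of steel_b_mid in the frame of rack between 0.055 and 0.065 m and x of saddle_spine in the frame of rack between -0.02 and 0.02 m and y of saddle_spine in the frame of rack between -0.008 and 0.008 m and z of saddle_spine in the frame of rack between 0.1011 and 0.1111 m and angle between the x axis of saddle_spine and the x axis of rack, either way round below 0.1 rad and angle between saddle_spine's own z axis and vertical below 0.08 rad and x of beech_mid in the frame of saddle_spine between -0.025 and 0.025 m and y of beech_mid in the frame of saddle_spine between -0.006 and 0.006 m and z of beech_mid in the frame of saddle_spine between 0.0291 and 0.0391 m and angle between the x axis of beech_mid and the x axis of saddle_spine, either way round below 0.1 rad and linear speed of each of steel_a, steel_b, saddle, beech below 0.02 m/s and angular speed of each of steel_a, steel_b, saddle, beech below 0.2 rad/s); the robot touches nothing.
It fails at once if a bystander is moved by more than 30 mm (distance of any of jar, bowl, cup, scraper, knife from where it was at the start of the episode above 0.03 m).
It fails at once if a pin or the saddle is dropped (moves at over 0.55 m/s, a fall of some 15 mm, while the fingers do not touch it) ((contact force between the fingers and steel_a below 0.3 N and linear speed of steel_a above 0.55 m/s) or (contact force between the fingers and steel_b below 0.3 N and linear speed of steel_b above 0.55 m/s) or (contact force between the fingers and saddle below 0.3 N and linear speed of saddle above 0.55 m/s) or (contact force between the fingers and beech below 0.3 N and linear speed of beech above 0.55 m/s)).
It also fails if it takes over 72 s, if anything falls off the work surface, if the arm or the gripper's body presses on something with over 40 N, if the wrist force passes 120 N, or if a joint passes its speed limit or range.

ROBOT

A 6-joint arm with a two-finger parallel gripper is mounted at the origin on the work surface. World frame = base frame: x ahead of the robot, y to its left, z up, the work surface at z = 0. Lengths are in m, angles in rad, forces in N, time in s.
With the tool pointing down it reaches from about 0.35 to 0.775 m from the base axis. Payload 7.3 kg.
Tool frame: the origin (TCP) lies at the very end of the fingers, on their centre line; the grasp point (between the pads) lies 19 mm behind it (robot.pinch_z is the distance from the TCP to the grasp point, in m); z points along the fingers, y is the line along which they close (so a half turn about z gives the same grasp; the last joint's range is limited). The gripper opens to 92 mm and grips with 3 to 60 N. Pads are 19 mm wide; open, the fingers measure 130 mm over their backs; the gripper's body (75 mm by 190 mm) begins 47 mm behind the grasp point.
Start: joints at [-1.436, 0.342, 1.524, -0, 1.275, -0.146], TCP at [0.146, -0.504, 0.227] pointing down, gripper open.
Joint ranges: [-2.53, 2.53], [-0.77, 2.02], [0.04, 2.7], [-1, 4.14], [0.28, 2.66], [-3.11, 3.11]. Speed limits (rad/s): [2.57, 2.57, 3.14, 3.14, 3.14, 3.14].

INTERFACE

Orientations are given as [roll, pitch, yaw] about the fixed x, y, z axes, in that order (R = Rz(yaw) Ry(pitch) Rx(roll)).
In Python, from cell import robot gives the robot as it stands.
- The arm moves only by the tool move_arm, never from a script. Its argument "motion" is a list of rows, each a list of 6 numbers: the shift along the tool's x, y, z in units of 0.1 m (1.0 is 0.1 m), then the turn, a rotation vector about the tool's x, y, z in units of pi rad (1.0 is pi rad). In form: [[dx, dy, dz, rx, ry, rz], ...]. A call has 1 to 12 rows; each row is the pose to reach, as a shift and turn from the pose commanded when the call began, along the tool's axes at that moment, turning the shorter way round; what a row does not reach only later rows make up. A row lasts 1/8 s, in which the tool goes at most 62.5 mm and 10.7 degrees, less where a joint would pass 70% of its speed; a pose out of reach is approached as far as the arm can. A call with a number of a shift or a turn outside -1 to 1 is refused whole. A call with a gripper value outside its range is refused whole. "fingers" is the opening, from -1 (shut) to 1 (fully open), set as the call begins (left out, the last holds). The fingers move at their own pace and stop on an object; "newtons" is the grip in N (left out, the last holds). Time passes only in rows, so rows that repeat a pose let the fingers close. It gives the time, the measured TCP pose, the force, the opening and the grip force at its end, in the units of the state.
- robot.observe(): the state, without advancing time (a new reading comes with each control period).
- robot.read_camera(name): name is "side" or "top"; returns a dict with "image" (420x560x3 uint8, red, green, blue), "range_z" (420x560 float32, m along the optical axis (not along the pixel's ray), 0 where there is no reading), "vfov" (degrees; the focal length in pixels is half the picture's height over the tangent of half this angle, whatever the lens; pixels are square), "cx", "cy" (the principal point, pixels), "k1" (the pictures are not rectified: a ray, as slopes to the right and down, at radius r is drawn at 1 + k1 r^2 times it, then the intrinsics apply), "extrinsics" (4x4, takes a point from camera to world coordinates). Camera axes: x right, y up, looking along -z (the intrinsics and any distortion apply to the point x, -y, -z); pixel columns grow to the right and rows downward; lengths in m; the calibration is good to about 2 mm. A picture is of the moment at which its call begins.
- robot.hand_in(): hands the job in; it is judged then, once.
The state is a dict: "time": time; "qpos": joint angles; "qvel": joint speeds; "joint_efforts": joint torques, N m; "tool_pos": TCP position; "tool_rot": TCP orientation; "contact_force": force on the tool from outside, world axes, zero at the start; "torque": the same for the moment, N m; "opening": finger opening in m; "grip_force": force on a finger pad.
Only numpy, scipy, OpenCV 4.12 (cv2) and the standard library are available. Lean on these libraries where they do the work, as an engineer would, in place of code of your own. Each camera call takes 0.05 s, during which the arm holds its last target. There are 200 camera calls.

## Working session

There is one attempt and no reset: what is moved stays moved. The work goes in short steps, Python scripts to look and compute and a tool call to move; the robot and the scene stay as the last step left them, time stands still between calls to the robot, and variables do not carry over. Pictures are saved under pics/ and viewed, at most 10 in all, crops included, and the job is handed in when it is done.

Besides the shell and the picture viewer there is one more tool, called after "Emit:" by a JSON object that holds its "op" and its "data", one argument or row to a line. move_arm: Moves the arm, as the interface text tells. Shifts and turns lie within -1 to 1; 1 stands for 0.1 m of shift or pi rad of turn. Its arguments: {"type":"object","properties":{"motion":{"type":"array"},"fingers":{"type":"number"},"newtons":{"type":"number"}},"required":["motion"]}

```bash
mkdir -p pics; ls
python3 - <<'E'
from cell import robot
import cv2,numpy as np
print(robot.observe())
for n in ("top","side"):
    c=robot.read_camera(n); np.savez(f"{n}0.npz",**c)
    cv2.imwrite(f"pics/{n}0.png",c["image"][:,:,::-1])
    print(n,c["vfov"],c["cx"],c["cy"],c["k1"],c["extrinsics"].round(3).tolist())
E
```

```text
pics
{'time': 0.0, 'qpos': array([-1.43600787e+00,  3.42710607e-01,  1.52501445e+00,  1.10213732e-05,
        1.27537643e+00, -1.46015048e-01]), 'qvel': array([-0.00202182, -0.00036755, -0.00050419, -0.00027349,  0.00043597,
        0.00045463]), 'joint_efforts': array([ 2.42925933e-03, -4.31231582e+01, -2.44226217e+01,  7.18547311e-02,
        5.57890011e-02, -1.50780929e-04]), 'tool_pos': array([ 0.14545495, -0.50403289,  0.22605214]), 'tool_rot': array([-3.14010141e+00, -2.29956643e-04,  2.80800118e-01]), 'contact_force': array([-0.40570572,  0.55792093, -0.09987092]), 'torque': array([-0.01332015, -0.04426328,  0.02967144]), 'grip_force': 0.0, 'opening': 0.09151764362142041}
top 50.471715805666626 278.21689964380033 208.50472283870343 -0.141537407602099 [[0.007, 0.997, -0.073, 0.422], [-1.0, 0.008, 0.011, -0.007], [0.012, 0.073, 0.997, 1.212], [0.0, 0.0, 0.0, 1.0]]
side 52.730965065307245 280.4253948151992 213.0195888233997 -0.016923933349544465 [[-0.933, 0.253, -0.257, 0.193], [-0.36, -0.682, 0.636, 0.758], [-0.015, 0.686, 0.727, 0.972], [0.0, 0.0, 0.0, 1.0]]
```

View pics/top0.png

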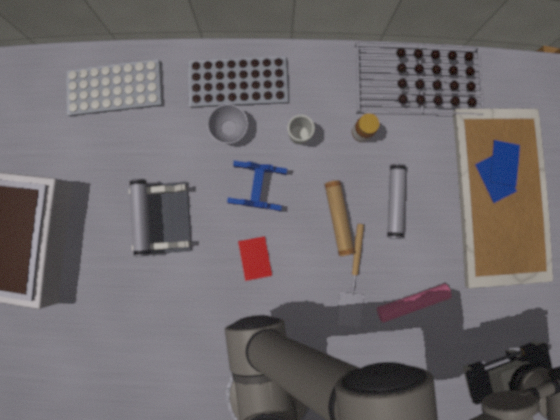

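View pics/side0.png

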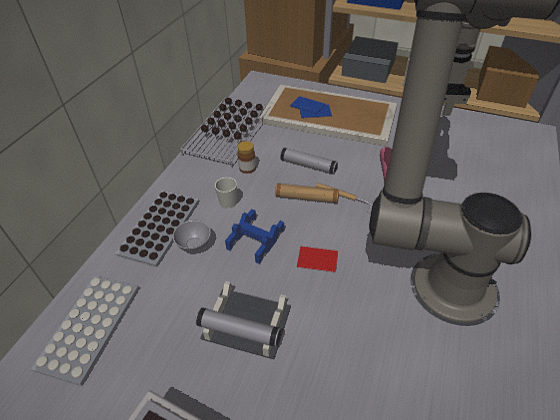

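The top view shows the rack at about (165,217), with pin A in its left groove. The saddle is at (259,186), beech at (340,218), loose steel at (397,201), and the pink decoy at (414,302). In the side view they sit at (245,320), (255,235), (308,193) and (309,160).

```bash
cat > h.py <<'E'
import numpy as np, cv2
def cloud(c):
    h,w=c["range_z"].shape; f=h/2/np.tan(np.radians(c["vfov"])/2)
    K=np.array([[f,0,c["cx"]],[0,f,c["cy"]],[0,0,1.]]); v,u=np.mgrid[:h,:w]
    p=cv2.undistortPoints(np.stack([u,v],-1).reshape(-1,1,2).astype(float),K,np.array([c["k1"],0,0,0.])).reshape(h,w,2)
    z=c["range_z"].astype(float); P=np.stack([p[...,0]*z,-p[...,1]*z,-z],-1)
    E=c["extrinsics"]; return P@E[:3,:3].T+E[:3,3]
def rect(pts):
    (c,s,a)=cv2.minAreaRect((pts[:,:2]*1000).astype(np.float32)); b=cv2.boxPoints((c,s,a))
    e=max((b[1]-b[0],b[2]-b[1]),key=np.linalg.norm); yaw=np.arctan2(e[1],e[0])
    return np.array(c)/1000,sorted(s),(yaw+np.pi/2)%np.pi-np.pi/2
E
python3 - <<'E'
from h import *
for n in("top","side"):
    c=dict(np.load(n+"0.npz")); W=cloud(c); hsv=cv2.cvtColor(c["image"],cv2.COLOR_RGB2HSV)
    bl=(abs(hsv[...,0].astype(int)-112)<12)&(hsv[...,1]>140)
    T=W[...,2]
    boxes={"top":dict(table=(210,320,290,380),A=(125,172,157,260),B=(380,155,415,245),beech=(318,172,360,262),sad=(220,150,295,218),rack=(120,170,200,265)),
     "side":dict(table=(180,300,215,340),A=(190,300,290,350),B=(275,142,342,178),beech=(270,178,340,206),sad=(220,205,290,265),rack=(195,275,295,360))}[n]
    for k,(a,b,d,e) in boxes.items():
        p=W[b:e,a:d]; m=p[...,2]>dict(A=.07,B=.03,beech=.03,sad=.05,rack=.045,table=-1)[k]
        if k=="sad": m&=bl[b:e,a:d]
        if k=="rack": m&=(hsv[b:e,a:d,1]<60)&(hsv[b:e,a:d,2]>130)&(p[...,2]<.056)
        q=p[m]
        if k=="table": print(n,k,np.percentile(q[:,2],[5,50,95]).round(4));continue
        r=rect(q); print(n,k,len(q),"rect",r[0].round(4),np.round(r[1],1),round(r[2],3),"mean",q.mean(0).round(4),"zmax",np.percentile(q[:,2],97).round(4))
        np.save(f"{n}_{k}.npy",q)
    if n=="top":
        p=W[170:265,120:200];z=p[...,2]
        im=cv2.resize(c["image"][160:270,115:215],None,fx=5,fy=5,interpolation=cv2.INTER_NEAREST)
        cv2.imwrite("pics/rack.png",im[:,:,::-1])
E
```

```text
top table [-0.0013  0.2818  0.4747]
top A 1170 rect [0.4996 0.1858] [201.5 363.6] -1.448 mean [0.4798 0.3378 0.0865] zmax 0.0863
top B 1070 rect [ 0.5269 -0.1854] [200.5 362.3] -1.544 mean [ 0.5285 -0.3339  0.0543] zmax 0.0473
top beech 1127 rect [ 0.4704 -0.1031] [203.  206.3] -1.395 mean [ 0.4833 -0.1796  0.0612] zmax 0.0483
top sad 162 rect [0.523  0.0359] [ 81.5 204.1] 0.021 mean [0.5678 0.0339 0.0725] zmax 0.0664
top rack 209 rect [0.4815 0.2969] [149.  164.8] 0.072 mean [0.4822 0.2818 0.0494] zmax 0.0532
side table [-0.0032  0.0008  0.0809]
side A 1271 rect [0.3311 0.4909] [172.4 575.4] -0.803 mean [0.4709 0.3478 0.0901] zmax 0.0838
side B 464 rect [0.3258 0.1665] [ 190.7 1196.7] -1.192 mean [ 0.5173 -0.3068  0.062 ] zmax 0.0457
side beech 560 rect [0.3893 0.2878] [202.6 998.1] -1.376 mean [ 0.4759 -0.1676  0.0499] zmax 0.0447
side sad 113 rect [0.3685 0.3542] [128.7 870.4] -1.014 mean [0.5568 0.0535 0.0813] zmax 0.0628
side rack 250 rect [0.4803 0.2941] [150.7 164.4] 0.085 mean [0.4766 0.2892 0.0483] zmax 0.0519
```

View pics/rack.png

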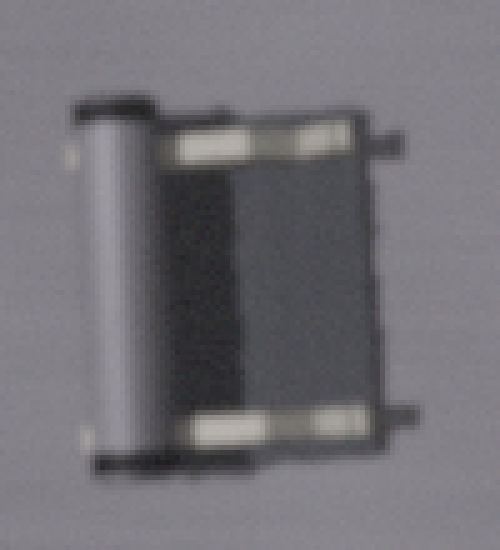

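The crop shows the rack, with pin A in its left groove and white plates at top and bottom. The depth readings contain spikes, so I'll clean those up.

Run:
```python
from h import *
zr=dict(A=(.066,.09),B=(.03,.05),beech=(.03,.05),sad=(.054,.072),rack=(.045,.056))
for n in("top","side"):
  for k,(lo,hi) in zr.items():
    q=np.load(f"{n}_{k}.npy"); q=q[(q[:,2]<hi)&(q[:,2]>lo)]
    q=q[np.linalg.norm(q[:,:2]-np.median(q[:,:2],0),axis=1)<.125]
    r=rect(q); m=q[:,:2]-np.median(q[:,:2],0); v=np.linalg.svd(m-m.mean(0),full_matrices=False)[2][0]
    y=np.arctan2(v[1],v[0]); y=(y+np.pi/2)%np.pi-np.pi/2
    ends=np.percentile((q[:,:2]@v),[1,99]); 
    print(n,k,len(q),"rect",r[0].round(4),np.round(r[1],1),round(r[2],3),"mean",q.mean(0).round(4),"pca",round(y,3),"z97",np.percentile(q[:,2],97).round(4))
```

```text
top A 1163 rect [0.4803 0.3413] [ 42.8 201.7] 0.084 mean [0.4802 0.3398 0.0797] pca 0.08 z97 0.0859
top B 1056 rect [ 0.5301 -0.3401] [ 40.9 199.8] -0.051 mean [ 0.5298 -0.3379  0.04  ] pca -0.047 z97 0.0469
top beech 1107 rect [ 0.4848 -0.1839] [ 42.7 202.8] 0.186 mean [ 0.4845 -0.1827  0.0404] pca 0.187 z97 0.047
top sad 118 rect [0.5682 0.0367] [ 67.1 109.7] -0.142 mean [0.566  0.035  0.0605] pca -0.115 z97 0.0663
top rack 105 rect [0.4062 0.2914] [ 13.4 148.9] -1.512 mean [0.4075 0.2747 0.0495] pca -1.493 z97 0.0532
side A 1254 rect [0.4786 0.3396] [ 40.4 203.7] 0.08 mean [0.4746 0.3422 0.0781] pca 0.085 z97 0.0832
side B 452 rect [ 0.5285 -0.3396] [ 45.6 201.2] -0.059 mean [ 0.5259 -0.335   0.0379] pca -0.048 z97 0.044
side beech 553 rect [ 0.4821 -0.1816] [ 41.  202.6] 0.194 mean [ 0.4794 -0.1793  0.0383] pca 0.203 z97 0.0444
side sad 85 rect [0.5678 0.0355] [ 68.9 113.9] -0.133 mean [0.5661 0.0356 0.0586] pca -0.089 z97 0.0618
side rack 131 rect [0.4055 0.2877] [ 14.3 150.7] -1.486 mean [0.4056 0.2828 0.0483] pca -1.487 z97 0.052
```

Emit:
{"op": "move_arm", "data": {
  "motion": [
    [0.33, 0, 0, 0, 0, 0.035],
    [0.67, 0, 0, 0, 0, 0.07],
    [1, 0, 0, 0, 0, 0.105],
    [1, 0, 0, 0, 0, 0.105]
  ],
  "fingers": 0.6,
  "newtons": 40
}}

```text
time: 0.6
tool_pos: [0.2432, -0.4758, 0.2263]
tool_rot: [-3.141, -0.0, -0.046]
contact_force: [0.3, -0.3, 0.6]
opening: 0.0735
grip_force: 0.0
```

Emit:
{"op": "move_arm", "data": {
  "motion": [
    [0.31, -0.17, 0, 0, 0, 0],
    [0.62, -0.33, 0, 0, 0, 0],
    [0.94, -0.5, 0, 0, 0, 0]
  ]
}}

```text
time: 0.98
tool_pos: [0.3378, -0.4315, 0.2265]
tool_rot: [-3.141, 0.001, -0.049]
contact_force: [0.5, -0.8, 0.5]
opening: 0.0733
grip_force: 0.0
```

Emit:
{"op": "move_arm", "data": {
  "motion": [
    [0.31, -0.17, 0, 0, 0, 0],
    [0.62, -0.33, 0, 0, 0, 0],
    [0.94, -0.5, 0, 0, 0, 0]
  ]
}}

```text
time: 1.35
tool_pos: [0.4343, -0.3862, 0.2264]
tool_rot: [3.142, 0.001, -0.048]
contact_force: [0.3, -0.6, -0.2]
opening: 0.0737
grip_force: 0.0
```

Emit:
{"op": "move_arm", "data": {
  "motion": [
    [0.31, -0.17, 0.3, 0, 0, 0],
    [0.62, -0.33, 0.65, 0, 0, 0],
    [0.94, -0.5, 1, 0, 0, 0],
    [0.94, -0.5, 1, 0, 0, 0],
    [0.94, -0.5, 1, 0, 0, 0]
  ]
}}

```text
time: 1.98
tool_pos: [0.53, -0.3417, 0.1271]
tool_rot: [3.141, 0.0, -0.049]
contact_force: [-0.4, 0.2, 0.6]
opening: 0.0735
grip_force: 0.0
```

```bash
cat >> h.py <<'E'
def togo(x,y,z,yaw):
    from cell import robot
    from scipy.spatial.transform import Rotation as Ro
    s=robot.observe(); R=Ro.from_euler("xyz",s["tool_rot"]); d=R.inv().apply(np.array([x,y,z])-s["tool_pos"])*10
    r=(R.inv()*Ro.from_euler("xyz",[np.pi,0,yaw])).as_rotvec()/np.pi
    print("t",round(s["time"],2),"pos",s["tool_pos"].round(4),"yaw",s["tool_rot"][2].round(3),"F",s["contact_force"].round(1),"open",round(s["opening"],4),"grip",round(s["grip_force"],1),"TOGO",d.round(3),r.round(4))
E
python3 - <<'E'
from h import *
togo(.5295,-.3395,.005,-.049)
c=dict(np.load("top0.npz"));W=cloud(c);im=c["image"]
for n,(a,b,d,e) in dict(knife=(354,222,368,276),cup=(285,112,318,146),jar=(350,110,382,142),bowl=(205,104,252,146),scraper=(236,234,274,282)).items():
    p=W[b:e,a:d]; m=(p[...,2]>.0025)&(p[...,2]<.12)
    if n=="knife":
        h=cv2.cvtColor(im[b:e,a:d],cv2.COLOR_RGB2HSV); m=(h[...,1]>90)
    q=p[m]; print(n,q.min(0).round(3),q.max(0).round(3)); 
    if n=="knife": print(q[np.argmax(q[:,0])].round(3),q[np.argmin(q[:,0])].round(3))
E
```

```text
t 1.98 pos [ 0.53   -0.3417  0.1271] yaw -0.049 F [-0.4  0.2  0.6] open 0.0735 grip 0.0 TOGO [-0.005 -0.023  1.221] [0.0002 0.0001 0.0001]
knife [ 0.337 -0.247  0.011] [ 0.466 -0.007  1.212]
[ 0.466 -0.247  0.016] [ 0.337 -0.234  0.014]
cup [ 0.681 -0.127  0.003] [ 0.78  -0.038  0.086]
jar [ 0.694 -0.308  0.003] [ 0.788 -0.218  0.107]
bowl [0.68  0.056 0.003] [0.8   0.186 0.058]
scraper [ 0.313 -0.008  0.003] [0.44  0.093 0.013]
```

Emit:
{"op": "move_arm", "data": {
  "motion": [
    [0, -0.02, 0.3, 0, 0, 0],
    [0, -0.02, 0.6, 0, 0, 0],
    [0, -0.02, 0.9, 0, 0, 0]
  ]
}}

```text
time: 2.35
tool_pos: [0.5303, -0.3408, 0.038]
tool_rot: [3.139, -0.003, -0.05]
contact_force: [-0.1, 0.2, 0.0]
opening: 0.0736
grip_force: 0.0
```

Emit:
{"op": "move_arm", "data": {
  "motion": [
    [0, 0, 0.17, 0, 0, 0],
    [0, 0, 0.33, 0, 0, 0],
    [0, 0, 0.33, 0, 0, 0]
  ]
}}

```text
time: 2.72
tool_pos: [0.5302, -0.3389, 0.0033]
tool_rot: [-3.141, 0.001, -0.049]
contact_force: [-0.5, -0.1, 0.2]
opening: 0.0734
grip_force: 0.0
```

Emit:
{"op": "move_arm", "data": {
  "motion": [
    [0, 0, 0, 0, 0, 0],
    [0, 0, 0, 0, 0, 0],
    [0, 0, 0, 0, 0, 0],
    [0, 0, 0, 0, 0, 0],
    [0, 0, 0, 0, 0, 0],
    [0, 0, 0, 0, 0, 0]
  ],
  "fingers": -1,
  "newtons": 40
}}

```text
time: 3.48
tool_pos: [0.5311, -0.3391, 0.0043]
tool_rot: [3.141, -0.001, -0.049]
contact_force: [0.7, -0.4, 4.5]
opening: 0.0432
grip_force: 40.0
```

Emit:
{"op": "move_arm", "data": {
  "motion": [
    [0, 0, -0.2, 0, 0, 0],
    [0, 0, -0.5, 0, 0, 0],
    [0, 0, -0.8, 0, 0, 0],
    [0, 0, -1, 0, 0, 0],
    [0, 0, -1, 0, 0, 0]
  ]
}}

```text
time: 4.1
tool_pos: [0.5309, -0.3387, 0.1041]
tool_rot: [3.141, -0.001, -0.049]
contact_force: [-0.4, -0.9, -4.4]
opening: 0.0437
grip_force: 40.0
```

Run:
```python
from h import *
togo(.481,.2958,.2,.081)
```

```text
t 4.1 pos [ 0.5309 -0.3387  0.1041] yaw -0.049 F [-0.4 -0.9 -4.4] open 0.0437 grip 40.0 TOGO [-0.808 -6.313 -0.963] [ 0.0002 -0.0002 -0.0414]
```

Emit:
{"op": "move_arm", "data": {
  "motion": [
    [0, 0, -0.33, 0, 0, -0.014],
    [0, 0, -0.67, 0, 0, -0.028],
    [0, 0, -0.8, 0, 0, -0.0415],
    [0, 0, -0.8, 0, 0, -0.0415]
  ]
}}

```text
time: 4.6
tool_pos: [0.5305, -0.3385, 0.1827]
tool_rot: [-3.141, 0.001, 0.081]
contact_force: [-0.8, 0.0, -4.6]
opening: 0.043
grip_force: 40.0
```

Emit:
{"op": "move_arm", "data": {
  "motion": [
    [0, -0.25, 0, 0, 0, 0],
    [0, -0.6, 0, 0, 0, 0],
    [0, -1, 0, 0, 0, 0]
  ]
}}

```text
time: 4.97
tool_pos: [0.5214, -0.2377, 0.181]
tool_rot: [-3.139, 0.004, 0.079]
contact_force: [-0.1, 1.3, -4.4]
opening: 0.0432
grip_force: 40.0
```

Emit:
{"op": "move_arm", "data": {
  "motion": [
    [0, -0.33, 0, 0, 0, 0],
    [0, -0.67, 0, 0, 0, 0],
    [0, -1, 0, 0, 0, 0]
  ]
}}

```text
time: 5.35
tool_pos: [0.5132, -0.1378, 0.1814]
tool_rot: [-3.14, 0.004, 0.08]
contact_force: [0.7, -0.1, -5.2]
opening: 0.0432
grip_force: 40.0
```

Emit:
{"op": "move_arm", "data": {
  "motion": [
    [0, -0.33, 0, 0, 0, 0],
    [0, -0.67, 0, 0, 0, 0],
    [0, -1, 0, 0, 0, 0]
  ]
}}

```text
time: 5.72
tool_pos: [0.505, -0.0383, 0.1815]
tool_rot: [-3.14, 0.004, 0.08]
contact_force: [0.4, -0.0, -4.3]
opening: 0.043
grip_force: 40.0
```

Emit:
{"op": "move_arm", "data": {
  "motion": [
    [0, -0.33, 0, 0, 0, 0],
    [0, -0.67, 0, 0, 0, 0],
    [0, -1, 0, 0, 0, 0]
  ]
}}

```text
time: 6.1
tool_pos: [0.4968, 0.0611, 0.1815]
tool_rot: [-3.141, 0.004, 0.08]
contact_force: [0.5, -0.4, -3.9]
opening: 0.0431
grip_force: 40.0
```

Emit:
{"op": "move_arm", "data": {
  "motion": [
    [0, -0.33, 0, 0, 0, 0],
    [0, -0.67, 0, 0, 0, 0],
    [0, -1, 0, 0, 0, 0]
  ]
}}

```text
time: 6.48
tool_pos: [0.4887, 0.1605, 0.1815]
tool_rot: [3.141, 0.004, 0.08]
contact_force: [0.1, 0.4, -4.9]
opening: 0.0427
grip_force: 40.0
```

Emit:
{"op": "move_arm", "data": {
  "motion": [
    [0, -0.33, 0, 0, 0, 0],
    [0, -0.6, 0, 0, 0, 0],
    [0, -0.9, 0, 0, 0, 0],
    [0, -0.9, 0, 0, 0, 0],
    [0, -0.9, 0, 0, 0, 0]
  ]
}}

```text
time: 7.1
tool_pos: [0.482, 0.2487, 0.1821]
tool_rot: [3.14, 0.003, 0.081]
contact_force: [-0.7, -1.3, -4.5]
opening: 0.0431
grip_force: 40.0
```

Run:
```python
from h import *
from cell import robot
togo(.4846,.2509,.041,.081)
c=robot.read_camera("side");np.savez("side1.npz",**c)
cv2.imwrite("pics/side1.png",cv2.resize(c["image"][200:400,120:380],None,fx=3,fy=3)[:,:,::-1])
```

```text
t 7.1 pos [0.482  0.2487 0.1821] yaw 0.081 F [-0.7 -1.3 -4.5] open 0.0431 grip 40.0 TOGO [ 0.031 -0.022  1.411] [0.0004 0.0009 0.    ]
```

View pics/side1.png

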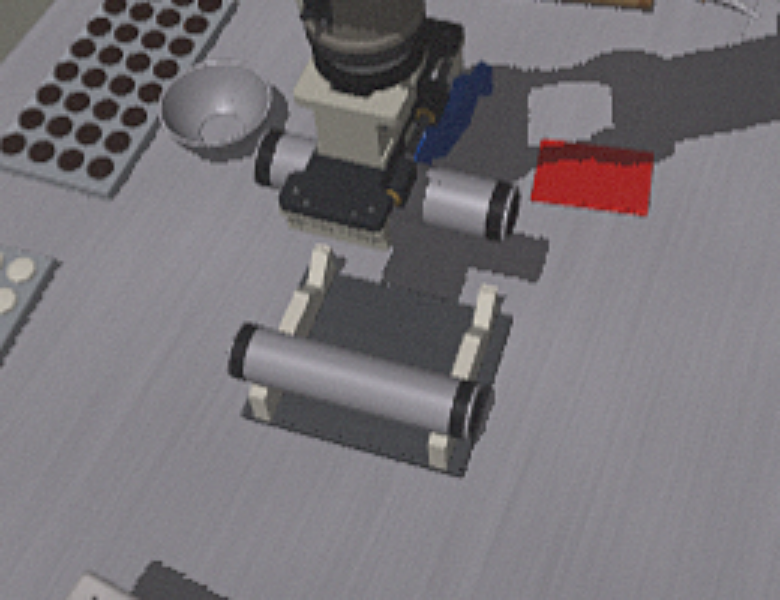

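The side view shows pin B level in the gripper, its collars at (270,160) and (500,210) in the crop, just above the empty groove. Next is a slow lowering.

Emit:
{"op": "move_arm", "data": {
  "motion": [
    [0.03, -0.02, 0.3, 0, 0, 0],
    [0.03, -0.02, 0.6, 0, 0, 0],
    [0.03, -0.02, 0.9, 0, 0, 0],
    [0.03, -0.02, 1, 0, 0, 0],
    [0.03, -0.02, 1, 0, 0, 0],
    [0.03, -0.02, 1, 0, 0, 0]
  ]
}}

```text
time: 7.9
tool_pos: [0.4866, 0.2516, 0.0849]
tool_rot: [-3.141, -0.002, 0.081]
contact_force: [-0.1, 0.1, -4.6]
opening: 0.0433
grip_force: 40.0
```

Run:
```python
from h import *
from cell import robot
togo(.4846,.2509,.0423,.081)
for n in ("top","side"):
    c=robot.read_camera(n); W=cloud(c); z=W[...,2]; x,y=W[...,0],W[...,1]
    # B points near the predicted axis, excluding gripper: within 30 mm of axis, z 0.08-0.13
    a=np.array([np.cos(.081),np.sin(.081)]); d=np.stack([x-.4846,y-.2509],-1); u=d@a; v=-d[...,0]*a[1]+d[...,1]*a[0]
    m=(abs(v)<.035)&(z>.105)&(z<.128)&(abs(u)>.05)&(abs(u)<.12); q=np.stack([u[m],v[m],z[m]],-1)
    print(n,m.sum(),"u",np.percentile(q[:,0],[1,99]).round(4),[ (q[s*q[:,0]>0].mean(0).round(4),np.percentile(q[s*q[:,0]>0][:,1],[2,98]).round(4),np.percentile(q[s*q[:,0]>0][:,2],97).round(4)) for s in (-1,1) if (s*q[:,0]>0).sum()>5])
```

```text
t 7.9 pos [0.4866 0.2516 0.0849] yaw 0.081 F [-0.1  0.1 -4.6] open 0.0433 grip 40.0 TOGO [-0.021  0.006  0.426] [-0.0001 -0.0007 -0.    ]
top 351 u [-0.0966  0.103 ] [(array([-0.0729, -0.0142,  0.1173]), array([-0.0207, -0.0056]), np.float64(0.1242)), (array([ 0.0822, -0.0083,  0.1203]), array([-0.0207,  0.0147]), np.float64(0.1269))]
side 624 u [-0.0997  0.0995] [(array([-0.0761,  0.0054,  0.1187]), array([-0.0163,  0.0205]), np.float64(0.1259)), (array([0.0789, 0.0053, 0.1196]), array([-0.0154,  0.0203]), np.float64(0.1255))]
```

Emit:
{"op": "move_arm", "data": {
  "motion": [
    [0, 0, 0.1, 0, 0, 0],
    [0, 0, 0.2, 0, 0, 0],
    [0, 0, 0.3, 0, 0, 0],
    [0, 0, 0.36, 0, 0, 0],
    [0, 0, 0.4, 0, 0, 0],
    [0, 0, 0.42, 0, 0, 0],
    [0, 0, 0.42, 0, 0, 0]
  ]
}}

```text
time: 8.88
tool_pos: [0.4857, 0.2512, 0.0425]
tool_rot: [3.141, -0.0, 0.082]
contact_force: [-1.6, -4.2, 4.5]
opening: 0.0432
grip_force: 40.0
```

Emit:
{"op": "move_arm", "data": {
  "motion": [
    [0, 0, 0, 0, 0, 0],
    [0, 0, 0, 0, 0, 0],
    [0, 0, 0, 0, 0, 0],
    [0, 0, 0, 0, 0, 0],
    [0, 0, 0, 0, 0, 0]
  ],
  "fingers": 0.32
}}

```text
time: 9.5
tool_pos: [0.4856, 0.2516, 0.0417]
tool_rot: [3.142, -0.0, 0.081]
contact_force: [-0.9, -0.5, -0.4]
opening: 0.0602
grip_force: 0.0
```

Emit:
{"op": "move_arm", "data": {
  "motion": [
    [0, 0, -0.15, 0, 0, 0],
    [0, 0, -0.4, 0, 0, 0],
    [0, 0, -0.7, 0, 0, 0],
    [0, 0, -1, 0, 0, 0]
  ]
}}

```text
time: 10.0
tool_pos: [0.4857, 0.2516, 0.1437]
tool_rot: [-3.141, -0.001, 0.081]
contact_force: [0.4, 1.0, -0.7]
opening: 0.0605
grip_force: 0.0
```

Run:
```python
from h import *
togo(.568,.036,.16,-.137)
```

```text
t 10.0 pos [0.4857 0.2516 0.1437] yaw 0.081 F [ 0.4  1.  -0.7] open 0.0605 grip 0.0 TOGO [ 0.645  2.215 -0.163] [-0.0001 -0.0003  0.0695]
```

Emit:
{"op": "move_arm", "data": {
  "motion": [
    [0, 0.25, -0.16, 0, 0, 0],
    [0, 0.6, -0.16, 0, 0, 0],
    [0, 1, -0.16, 0, 0, 0]
  ]
}}

```text
time: 10.38
tool_pos: [0.494, 0.1513, 0.1592]
tool_rot: [-3.142, -0.002, 0.082]
contact_force: [0.6, 0.9, -1.3]
opening: 0.061
grip_force: 0.0
```

Emit:
{"op": "move_arm", "data": {
  "motion": [
    [0, 0.05, -0.3, 0, 0, 0.023],
    [0, 0.1, -0.6, 0, 0, 0.046],
    [0, 0.1, -0.9, 0, 0, 0.0695],
    [0, 0.1, -0.9, 0, 0, 0.0695]
  ]
}}

```text
time: 10.88
tool_pos: [0.4957, 0.142, 0.251]
tool_rot: [-3.14, -0.006, -0.137]
contact_force: [-0.1, -0.2, 0.1]
opening: 0.0607
grip_force: 0.0
```

```bash
cat > rk.py <<'E'
from h import *
from cell import robot
def pin(W,x0,y0,yaw,zlo,zhi,name,w=.03):
    a=np.array([np.cos(yaw),np.sin(yaw)]); d=W[...,:2]-[x0,y0]; u=d@a; v=-d[...,0]*a[1]+d[...,1]*a[0]; z=W[...,2]
    m=(abs(v)<w)&(z>zlo)&(z<zhi)&(abs(u)<.13); q=np.stack([u[m],v[m],z[m]],-1)
    if len(q)<30: print(name,"few",len(q));return
    k=np.polyfit(q[:,0],q[:,1],1); print(name,len(q),"u",np.percentile(q[:,0],[1,99]).round(4),"v mid",np.percentile(q[:,1],[2,98]).mean().round(4),"slope",k[0].round(3),"z97 lo/hi u",[np.percentile(q[s*q[:,0]>.03][:,2],95).round(4) if (s*q[:,0]>.03).sum()>5 else None for s in(-1,1)])
E
python3 - <<'E'
from rk import *
togo(.568,.036,.12,-.137)
for n in("top","side"):
    c=robot.read_camera(n);np.savez(n+"2.npz",**c);W=cloud(c)
    pin(W,.4846,.2509,.081,.068,.09,n+" B"); pin(W,.4777,.3405,.081,.068,.09,n+" A")
    cv2.imwrite(f"pics/{n}2.png",c["image"][:,:,::-1])
E
```

```text
t 10.88 pos [0.4957 0.142  0.251 ] yaw -0.137 F [-0.1 -0.2  0.1] open 0.0607 grip 0.0 TOGO [0.853 0.953 1.313] [-0.0005 -0.0019 -0.0001]
top B 529 u [-0.0989 -0.0115] v mid 0.0008 slope 0.008 z97 lo/hi u [np.float64(0.0849), None]
top A 61 u [-0.0948 -0.0187] v mid -0.0176 slope 0.008 z97 lo/hi u [np.float64(0.0785), None]
side B 1130 u [-0.0994  0.0972] v mid -0.0001 slope 0.005 z97 lo/hi u [np.float64(0.0829), np.float64(0.0828)]
side A 1329 u [-0.0995  0.0977] v mid 0.0002 slope 0.004 z97 lo/hi u [np.float64(0.0826), np.float64(0.0828)]
```

View pics/top2.png

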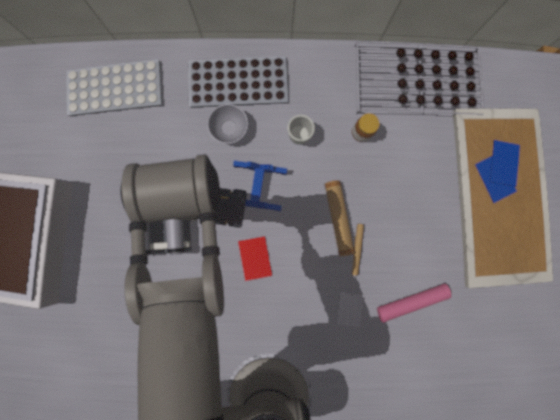

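Top view: pin B is seated in the rack, the saddle is unobstructed at (259,186), and the bystanders haven't moved.

Emit:
{"op": "move_arm", "data": {
  "motion": [
    [0.28, 0.32, 0, 0, 0, 0],
    [0.57, 0.64, 0, 0, 0, 0],
    [0.85, 0.95, 0.3, 0, 0, 0],
    [0.85, 0.95, 0.6, 0, 0, 0],
    [0.85, 0.95, 0.9, 0, 0, 0],
    [0.85, 0.95, 1, 0, 0, 0],
    [0.85, 0.95, 1, 0, 0, 0]
  ],
  "fingers": 0.2
}}

```text
time: 11.85
tool_pos: [0.5653, 0.0363, 0.1471]
tool_rot: [3.141, 0.002, -0.136]
contact_force: [0.4, 0.7, 0.1]
opening: 0.0552
grip_force: 0.0
```

Run:
```python
from rk import *
togo(.568,.036,.018,-.137)
c=robot.read_camera("side")
cv2.imwrite("pics/side3.png",cv2.resize(c["image"][150:290,180:340],None,fx=4,fy=4)[:,:,::-1])
# spine edges from the earlier clear pictures: blue points 38-50 mm high
for n in("top","side"):
    c=dict(np.load(n+"0.npz"));W=cloud(c);h=cv2.cvtColor(c["image"],cv2.COLOR_RGB2HSV)
    m=(abs(h[...,0].astype(int)-112)<12)&(h[...,1]>120); d=W[...,:2]-[.568,.036]; a=-.137
    u=d@[np.cos(a),np.sin(a)]; v=d@[-np.sin(a),np.cos(a)]; z=W[...,2]
    s=m&(abs(u)<.038)&(abs(v)<.03)&(z>.042)&(z<.052); k=np.polyfit(u[s],v[s],1); print(n,s.sum(),"spine v",np.percentile(v[s],[3,97]).round(4),"slope",k[0].round(3))
    s=m&(abs(u)<.075)&(abs(v)<.08)&(z>.03)&(z<.075)&(abs(v)>.02); print("ends u",np.percentile(u[s],[1,99]).round(4),"v",np.percentile(v[s],[1,99]).round(4))
```

```text
t 11.85 pos [0.5653 0.0363 0.1471] yaw -0.136 F [0.4 0.7 0.1] open 0.0552 grip 0.0 TOGO [ 2.900e-02 -1.000e-03  1.291e+00] [0.0001 0.0006 0.0002]
top 234 spine v [-0.0102  0.0107] slope 0.0
ends u [-0.0552  0.0559] v [-0.0681  0.07  ]
side 149 spine v [-0.0126  0.0117] slope -0.019
ends u [-0.0577  0.0569] v [-0.0712  0.0717]
```

View pics/side3.png

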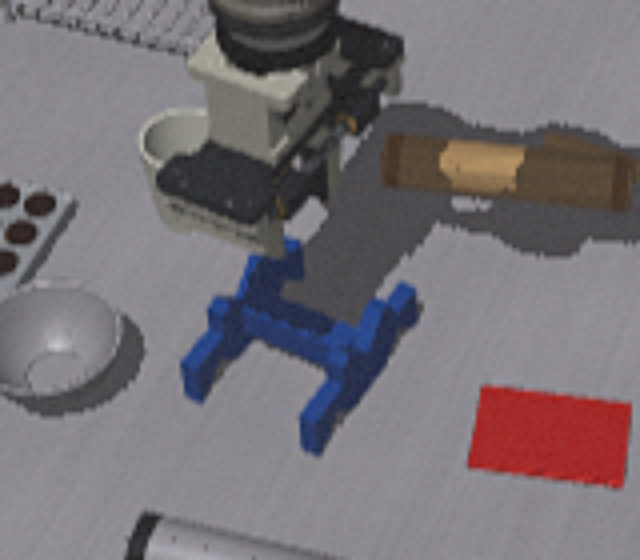

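The crop shows the gripper aligned above the spine at about (300,320), so I'll descend and grip.

Emit:
{"op": "move_arm", "data": {
  "motion": [
    [0.03, 0, 0.3, 0, 0, 0],
    [0.03, 0, 0.6, 0, 0, 0],
    [0.03, 0, 0.9, 0, 0, 0],
    [0.03, 0, 0.98, 0, 0, 0]
  ]
}}

```text
time: 12.4
tool_pos: [0.5685, 0.0359, 0.0493]
tool_rot: [3.141, 0.001, -0.137]
contact_force: [-0.2, 0.4, 0.9]
opening: 0.0554
grip_force: 0.0
```

Emit:
{"op": "move_arm", "data": {
  "motion": [
    [0, 0, 0.15, 0, 0, 0],
    [0, 0, 0.3, 0, 0, 0],
    [0, 0, 0.3, 0, 0, 0]
  ]
}}

```text
time: 12.78
tool_pos: [0.5681, 0.0358, 0.0188]
tool_rot: [3.141, 0.002, -0.137]
contact_force: [0.3, 1.1, 0.2]
opening: 0.055
grip_force: 0.0
```

Emit:
{"op": "move_arm", "data": {
  "motion": [
    [0, 0, 0, 0, 0, 0],
    [0, 0, 0, 0, 0, 0],
    [0, 0, 0, 0, 0, 0],
    [0, 0, 0, 0, 0, 0],
    [0, 0, 0, 0, 0, 0],
    [0, 0, 0, 0, 0, 0]
  ],
  "fingers": -1,
  "newtons": 35
}}

```text
time: 13.52
tool_pos: [0.5689, 0.0357, 0.02]
tool_rot: [3.142, -0.0, -0.137]
contact_force: [-0.1, -0.4, 3.7]
opening: 0.0233
grip_force: 35.0
```

Emit:
{"op": "move_arm", "data": {
  "motion": [
    [0, 0, -0.2, 0, 0, 0],
    [0, 0, -0.5, 0, 0, 0],
    [0, 0, -0.8, 0, 0, 0],
    [0, 0, -1, 0, 0, 0],
    [0, 0, -1, 0, 0, 0]
  ]
}}

```text
time: 14.15
tool_pos: [0.5694, 0.0357, 0.1206]
tool_rot: [-3.142, -0.002, -0.137]
contact_force: [-0.4, -0.9, -3.1]
opening: 0.0239
grip_force: 35.0
```

Run:
```python
from h import *
togo(.4815,.2958,.2,.084)
```

```text
t 14.15 pos [0.5694 0.0357 0.1206] yaw -0.137 F [-0.4 -0.9 -3.1] open 0.0239 grip 35.0 TOGO [-1.224 -2.456 -0.797] [ 0.0001 -0.0008 -0.0703]
```

Emit:
{"op": "move_arm", "data": {
  "motion": [
    [0, 0, -0.3, 0, 0, -0.023],
    [0, 0, -0.6, 0, 0, -0.046],
    [0, 0, -0.8, 0, 0, -0.07],
    [0, 0, -0.8, 0, 0, -0.07]
  ]
}}

```text
time: 14.65
tool_pos: [0.569, 0.0358, 0.1995]
tool_rot: [3.141, -0.001, 0.082]
contact_force: [-0.8, -0.1, -2.1]
opening: 0.0236
grip_force: 35.0
```

Emit:
{"op": "move_arm", "data": {
  "motion": [
    [-0.06, -0.25, 0, 0, 0, 0],
    [-0.14, -0.55, 0, 0, 0, 0],
    [-0.22, -0.89, 0, 0, 0, 0]
  ]
}}

```text
time: 15.02
tool_pos: [0.5382, 0.1231, 0.1971]
tool_rot: [3.141, 0.004, 0.08]
contact_force: [0.4, 0.1, -3.2]
opening: 0.024
grip_force: 35.0
```

Emit:
{"op": "move_arm", "data": {
  "motion": [
    [-0.07, -0.3, 0, 0, 0, 0],
    [-0.14, -0.6, 0, 0, 0, 0],
    [-0.22, -0.89, 0, 0, 0, 0]
  ]
}}

```text
time: 15.4
tool_pos: [0.5088, 0.2102, 0.1971]
tool_rot: [3.141, 0.004, 0.081]
contact_force: [0.9, -0.3, -2.3]
opening: 0.0238
grip_force: 35.0
```

Emit:
{"op": "move_arm", "data": {
  "motion": [
    [-0.07, -0.3, 0, 0, 0, 0],
    [-0.14, -0.6, 0, 0, 0, 0],
    [-0.22, -0.89, 0.3, 0, 0, 0],
    [-0.22, -0.89, 0.6, 0, 0, 0],
    [-0.22, -0.89, 0.6, 0, 0, 0],
    [-0.22, -0.89, 0.6, 0, 0, 0]
  ]
}}

```text
time: 16.15
tool_pos: [0.4811, 0.2961, 0.1396]
tool_rot: [3.141, 0.0, 0.082]
contact_force: [0.4, 0.0, -2.1]
opening: 0.0241
grip_force: 35.0
```

Run:
```python
from rk import *
togo(.4815,.2958,.0885,.084)
c=robot.read_camera("side");np.savez("side4.npz",**c)
cv2.imwrite("pics/side4.png",cv2.resize(c["image"][220:400,150:350],None,fx=3,fy=3)[:,:,::-1])
W=cloud(c)
pin(W,.4846,.2509,.084,.068,.09,"B"); pin(W,.4777,.3405,.084,.068,.09,"A")
h=cv2.cvtColor(c["image"],cv2.COLOR_RGB2HSV); m=(abs(h[...,0].astype(int)-112)<12)&(h[...,1]>120)
d=W[...,:2]-[.4815,.2958]; a=.084; u=d@[np.cos(a),np.sin(a)]; v=d@[-np.sin(a),np.cos(a)]; z=W[...,2]
s=m&(abs(u)<.08)&(abs(v)<.1)&(z>.09)&(z<.21)
print(s.sum(),[np.percentile(k[s],[1,99]).round(4) for k in(u,v,z)])
for lo,hi in((-.08,0),(0,.08)):
  for sg in(-1,1):
    t=s&(u>lo)&(u<hi)&(sg*v>.02); print(lo,sg,t.sum(),np.percentile(u[t],[2,98]).round(4),np.percentile(v[t],[2,98]).round(4),np.percentile(z[t],[2,98]).round(4)) if t.sum()>5 else None
```

```text
t 16.15 pos [0.4811 0.2961 0.1396] yaw 0.082 F [ 0.4  0.  -2.1] open 0.0241 grip 35.0 TOGO [0.003 0.004 0.511] [ 0.0001  0.0001 -0.0007]
B 346 u [-0.1006  0.0989] v mid 0.0004 slope -0.004 z97 lo/hi u [np.float64(0.083), np.float64(0.083)]
A 1196 u [-0.0996  0.0981] v mid 0.0004 slope 0.011 z97 lo/hi u [np.float64(0.0825), np.float64(0.0828)]
684 [array([-0.0587,  0.0543]), array([-0.0688,  0.0714]), array([0.1221, 0.1824])]
-0.08 -1 119 [-0.0589 -0.0449] [-0.0709 -0.0204] [0.1322 0.1821]
-0.08 1 250 [-0.0583 -0.0442] [0.0221 0.0712] [0.1248 0.1821]
0 1 85 [0.0417 0.0554] [0.0222 0.0717] [0.1211 0.182 ]
```

View pics/side4.png

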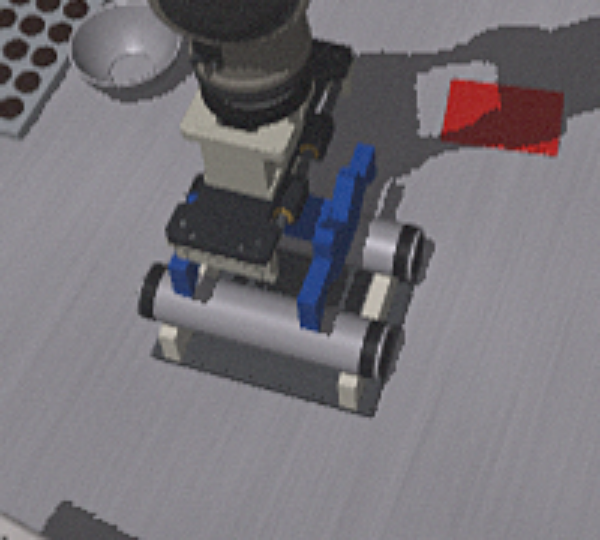

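The crop shows the saddle level and square over both pins, with its plates at (185,275) and (315,290), well centred between the collars. Lowering now.

Emit:
{"op": "move_arm", "data": {
  "motion": [
    [0.01, 0, 0.1, 0, 0, 0],
    [0.01, 0, 0.2, 0, 0, 0],
    [0.01, 0, 0.3, 0, 0, 0],
    [0.01, 0, 0.38, 0, 0, 0],
    [0.01, 0, 0.44, 0, 0, 0],
    [0.01, 0, 0.48, 0, 0, 0],
    [0.01, 0, 0.51, 0, 0, 0],
    [0.01, 0, 0.51, 0, 0, 0]
  ]
}}

```text
time: 17.2
tool_pos: [0.4821, 0.296, 0.0893]
tool_rot: [3.141, -0.001, 0.083]
contact_force: [-0.7, -3.0, 1.5]
opening: 0.0238
grip_force: 35.0
```

Emit:
{"op": "move_arm", "data": {
  "motion": [
    [0, 0, 0.01, 0, 0, 0],
    [0, 0, 0.01, 0, 0, 0]
  ]
}}

```text
time: 17.45
tool_pos: [0.4822, 0.296, 0.0892]
tool_rot: [3.141, -0.001, 0.083]
contact_force: [-3.2, -5.3, 9.8]
opening: 0.0238
grip_force: 35.0
```

Emit:
{"op": "move_arm", "data": {
  "motion": [
    [0, 0, 0, 0, 0, 0],
    [0, 0, 0, 0, 0, 0],
    [0, 0, 0, 0, 0, 0],
    [0, 0, 0, 0, 0, 0],
    [0, 0, 0, 0, 0, 0]
  ],
  "fingers": -0.04
}}

```text
time: 18.08
tool_pos: [0.4818, 0.2965, 0.0875]
tool_rot: [3.141, 0.0, 0.083]
contact_force: [0.8, 0.0, 0.4]
opening: 0.0442
grip_force: 0.0
```

Emit:
{"op": "move_arm", "data": {
  "motion": [
    [0, 0, -0.15, 0, 0, 0],
    [0, 0, -0.4, 0, 0, 0],
    [0, 0, -0.7, 0, 0, 0],
    [0, 0, -1, 0, 0, 0]
  ]
}}

```text
time: 18.58
tool_pos: [0.482, 0.2965, 0.1898]
tool_rot: [-3.141, -0.001, 0.083]
contact_force: [0.3, -0.9, -0.4]
opening: 0.0441
grip_force: 0.0
```

Emit:
{"op": "move_arm", "data": {
  "motion": [
    [0, 0.33, 0, 0, 0, 0],
    [0, 0.67, 0, 0, 0, 0],
    [0, 1, 0, 0, 0, 0]
  ]
}}

```text
time: 18.95
tool_pos: [0.4904, 0.1959, 0.189]
tool_rot: [-3.142, -0.002, 0.083]
contact_force: [0.6, -0.8, -0.6]
opening: 0.0434
grip_force: 0.0
```

Emit:
{"op": "move_arm", "data": {
  "motion": [
    [0, 0.33, 0, 0, 0, 0],
    [0, 0.67, 0, 0, 0, 0],
    [0, 1, 0, 0, 0, 0]
  ]
}}

```text
time: 19.32
tool_pos: [0.4987, 0.0961, 0.1889]
tool_rot: [3.141, -0.002, 0.083]
contact_force: [0.2, -0.4, 0.3]
opening: 0.0441
grip_force: 0.0
```

```bash
cat > sad.py <<'E'
from rk import *
def sad(c,n,zt=.133):
    W=cloud(c); h=cv2.cvtColor(c["image"],cv2.COLOR_RGB2HSV); m=(abs(h[...,0].astype(int)-112)<12)&(h[...,1]>120)
    d=W[...,:2]-[.4815,.2958]; a=.084; u=d@[np.cos(a),np.sin(a)]; v=d@[-np.sin(a),np.cos(a)]; z=W[...,2]
    s=m&(abs(u)<.08)&(abs(v)<.1)&(z>.06)&(z<.15)
    print(n,s.sum(),[np.percentile(k[s],[1,99]).round(4) for k in(u,v,z)])
    t=s&(abs(u)<.035)&(abs(v)<.02)&(z>.105)&(z<.125)
    if t.sum()>10: print(" spine v",np.percentile(v[t],[3,97]).round(4),"slope",np.polyfit(u[t],v[t],1)[0].round(3),"z",np.median(z[t]).round(4))
    for lo,hi in((-.08,0),(0,.08)):
      for sg in(-1,1):
        t=s&(u>lo)&(u<hi)&(sg*v>.008)&(z>.115)
        if t.sum()>5: print(" corner",lo,sg,np.percentile(u[t],[2,98]).round(4),np.percentile(v[t],[2,98]).round(4),"top",np.percentile(z[t],90).round(4))
E
python3 - <<'E'
from sad import *
togo(.4835,-.183,.2,.19)
for n in("top","side"):
    c=robot.read_camera(n);np.savez(n+"5.npz",**c); sad(c,n)
    W=cloud(c); pin(W,.4846,.2509,.084,.068,.09,n+" B"); pin(W,.4777,.3405,.084,.068,.09,n+" A"); pin(W,.4835,-.183,.19,.03,.05,n+" beech")
E
```

```text
t 19.32 pos [0.4987 0.0961 0.1889] yaw 0.083 F [ 0.2 -0.4  0.3] open 0.0441 grip 0.0 TOGO [-0.382  2.769 -0.111] [ 0.0001 -0.0005 -0.0341]
top 784 [array([-0.0556,  0.0548]), array([-0.0692,  0.0673]), array([0.0948, 0.135 ])]
 spine v [-0.0108  0.0124] slope 0.009 z 0.1159
 corner -0.08 -1 [-0.0556 -0.0076] [-0.0326 -0.0083] top 0.1344
 corner -0.08 1 [-0.0535 -0.0017] [0.0083 0.0348] top 0.1325
 corner 0 -1 [0.0066 0.054 ] [-0.0331 -0.0082] top 0.1335
 corner 0 1 [0.006  0.0547] [0.0083 0.0346] top 0.132
top B 94 u [-0.0975  0.0993] v mid -0.0015 slope 0.291 z97 lo/hi u [np.float64(0.08), np.float64(0.0852)]
top A 993 u [-0.0959  0.1011] v mid 0.0009 slope -0.002 z97 lo/hi u [np.float64(0.0852), np.float64(0.0855)]
top beech 1122 u [-0.0975  0.0995] v mid -0.001 slope -0.003 z97 lo/hi u [np.float64(0.046), np.float64(0.0462)]
side 1264 [array([-0.0575,  0.0559]), array([-0.0688,  0.0704]), array([0.0727, 0.1322])]
 spine v [-0.0111  0.0102] slope -0.005 z 0.1144
 corner -0.08 -1 [-0.0572 -0.0093] [-0.0347 -0.0087] top 0.1311
 corner -0.08 1 [-0.0572 -0.0112] [0.0085 0.033 ] top 0.1313
 corner 0 -1 [0.011  0.0563] [-0.0346 -0.0084] top 0.1305
 corner 0 1 [0.0192 0.055 ] [0.0083 0.0327] top 0.1309
side B 730 u [-0.1001  0.0979] v mid -0.0018 slope -0.007 z97 lo/hi u [np.float64(0.0843), np.float64(0.0842)]
side A 1167 u [-0.0994  0.098 ] v mid 0.0021 slope -0.0 z97 lo/hi u [np.float64(0.0838), np.float64(0.0845)]
side beech 469 u [-0.1007  0.0754] v mid 0.0011 slope 0.024 z97 lo/hi u [np.float64(0.0432), np.float64(0.0431)]
```

The saddle is seated level and centred. Now the wooden pin, gripped 10 mm beyond its middle so the fingers stay clear of the spatula handle.

Emit:
{"op": "move_arm", "data": {
  "motion": [
    [-0.03, 0.3, 0, 0, 0, 0],
    [-0.06, 0.6, 0, 0, 0, 0],
    [-0.09, 0.92, 0, 0, 0, 0]
  ],
  "fingers": 0.32
}}

```text
time: 19.8
tool_pos: [0.4973, 0.0047, 0.1886]
tool_rot: [-3.142, -0.001, 0.084]
contact_force: [0.8, -0.4, 0.1]
opening: 0.0601
grip_force: 0.0
```

Emit:
{"op": "move_arm", "data": {
  "motion": [
    [-0.03, 0.3, 0, 0, 0, 0],
    [-0.06, 0.6, 0, 0, 0, 0],
    [-0.09, 0.92, 0, 0, 0, 0]
  ]
}}

```text
time: 20.18
tool_pos: [0.496, -0.0879, 0.1886]
tool_rot: [3.141, -0.001, 0.083]
contact_force: [-0.5, -0.2, 0.4]
opening: 0.0606
grip_force: 0.0
```

Emit:
{"op": "move_arm", "data": {
  "motion": [
    [-0.03, 0.3, 0, 0, 0, -0.017],
    [-0.06, 0.6, 0.2, 0, 0, -0.034],
    [-0.09, 0.92, 0.4, 0, 0, -0.034],
    [-0.09, 0.92, 0.7, 0, 0, -0.034],
    [-0.09, 0.92, 0.8, 0, 0, -0.034],
    [-0.09, 0.92, 0.8, 0, 0, -0.034]
  ]
}}

```text
time: 20.92
tool_pos: [0.4946, -0.1794, 0.1079]
tool_rot: [-3.141, 0.0, 0.19]
contact_force: [-0.8, 0.0, 0.5]
opening: 0.0605
grip_force: 0.0
```

Run:
```python
from rk import *
togo(.4934,-.181,.004,.19)
c=robot.read_camera("side"); cv2.imwrite("pics/side6.png",cv2.resize(c["image"][110:250,240:400],None,fx=4,fy=4)[:,:,::-1])
W=cloud(c); pin(W,.4835,-.183,.19,.03,.05,"beech")
```

```text
t 20.93 pos [ 0.4946 -0.1794  0.1079] yaw 0.19 F [-0.8  0.   0.5] open 0.0605 grip 0.0 TOGO [-0.014  0.014  1.039] [-0.0001  0.0001  0.0001]
beech 555 u [-0.1005  0.096 ] v mid 0.0009 slope 0.013 z97 lo/hi u [np.float64(0.0435), np.float64(0.044)]
```

View pics/side6.png

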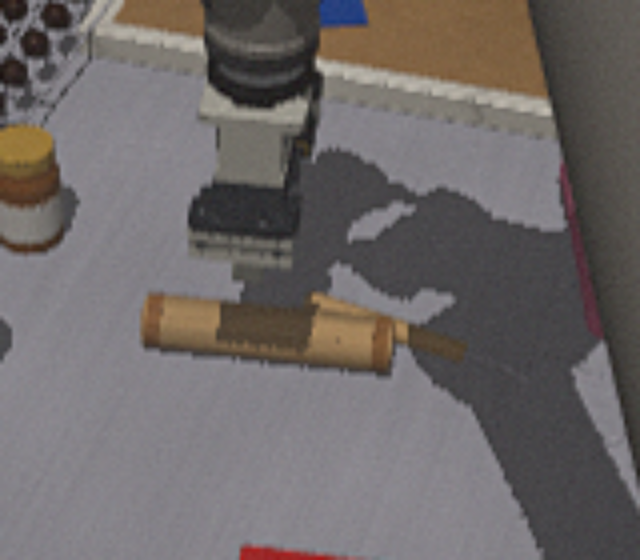

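The crop shows the wooden pin from (150,320) to (385,345) and the spatula handle tip at (315,300), to the right of the finger column near (240,270). There's room to descend.

Emit:
{"op": "move_arm", "data": {
  "motion": [
    [0, 0.01, 0.3, 0, 0, 0],
    [0, 0.01, 0.6, 0, 0, 0],
    [0, 0.01, 0.85, 0, 0, 0],
    [0, 0.01, 1, 0, 0, 0],
    [0, 0.01, 1, 0, 0, 0]
  ]
}}

```text
time: 21.6
tool_pos: [0.4947, -0.1809, 0.0077]
tool_rot: [-3.141, 0.0, 0.19]
contact_force: [-0.9, 0.1, -0.3]
opening: 0.0605
grip_force: 0.0
```

Emit:
{"op": "move_arm", "data": {
  "motion": [
    [0, 0, 0.03, 0, 0, 0],
    [0, 0, 0.03, 0, 0, 0],
    [0, 0, 0.03, 0, 0, 0],
    [0, 0, 0.03, 0, 0, 0],
    [0, 0, 0.03, 0, 0, 0],
    [0, 0, 0.03, 0, 0, 0]
  ],
  "fingers": -1,
  "newtons": 40
}}

```text
time: 22.35
tool_pos: [0.495, -0.1814, 0.0054]
tool_rot: [3.141, -0.001, 0.19]
contact_force: [0.8, -0.1, 5.7]
opening: 0.0429
grip_force: 40.0
```

Emit:
{"op": "move_arm", "data": {
  "motion": [
    [0, 0, -0.2, 0, 0, 0],
    [0, 0, -0.5, 0, 0, 0],
    [0, 0, -0.8, 0, 0, 0],
    [0, 0, -1, 0, 0, 0],
    [0, 0, -1, 0, 0, 0]
  ]
}}

```text
time: 22.98
tool_pos: [0.4951, -0.1814, 0.1056]
tool_rot: [3.14, -0.002, 0.19]
contact_force: [-0.2, -0.5, -1.9]
opening: 0.0432
grip_force: 40.0
```

Emit:
{"op": "move_arm", "data": {
  "motion": [
    [0, 0, -0.3, 0, 0, 0.017],
    [0, 0, -0.6, 0, 0, 0.034],
    [0, 0, -1, 0, 0, 0.034],
    [0, 0, -1, 0, 0, 0.034]
  ]
}}

```text
time: 23.48
tool_pos: [0.4956, -0.1817, 0.2061]
tool_rot: [3.139, -0.003, 0.083]
contact_force: [-0.0, -0.9, -3.1]
opening: 0.0432
grip_force: 40.0
```

Run:
```python
from rk import *
from cell import robot
a=.084; togo(.4815+.011*np.cos(a),.2960+.011*np.sin(a),.2,a)
```

```text
t 23.48 pos [ 0.4956 -0.1817  0.2061] yaw 0.083 F [-0.  -0.9 -3.1] open 0.0432 grip 40.0 TOGO [ 0.365 -4.772  0.051] [ 0.0007 -0.0011 -0.0003]
```

Emit:
{"op": "move_arm", "data": {
  "motion": [
    [0.02, -0.25, 0, 0, 0, 0],
    [0.05, -0.6, 0, 0, 0, 0],
    [0.07, -0.95, 0, 0, 0, 0]
  ]
}}

```text
time: 23.85
tool_pos: [0.4925, -0.0847, 0.2021]
tool_rot: [-3.14, 0.004, 0.082]
contact_force: [1.0, 0.4, -1.9]
opening: 0.0431
grip_force: 40.0
```

Emit:
{"op": "move_arm", "data": {
  "motion": [
    [0.02, -0.3, 0, 0, 0, 0],
    [0.05, -0.62, 0, 0, 0, 0],
    [0.07, -0.95, 0, 0, 0, 0]
  ]
}}

```text
time: 24.22
tool_pos: [0.4916, 0.0105, 0.2022]
tool_rot: [-3.141, 0.004, 0.083]
contact_force: [0.2, 0.9, -2.1]
opening: 0.0434
grip_force: 40.0
```

Emit:
{"op": "move_arm", "data": {
  "motion": [
    [0.02, -0.3, 0, 0, 0, 0],
    [0.05, -0.62, 0, 0, 0, 0],
    [0.07, -0.95, 0, 0, 0, 0]
  ]
}}

```text
time: 24.6
tool_pos: [0.4908, 0.1055, 0.2022]
tool_rot: [3.142, 0.004, 0.083]
contact_force: [-0.0, -0.5, -2.8]
opening: 0.0434
grip_force: 40.0
```

Emit:
{"op": "move_arm", "data": {
  "motion": [
    [0.02, -0.3, 0, 0, 0, 0],
    [0.05, -0.62, 0, 0, 0, 0],
    [0.07, -0.95, 0, 0, 0, 0]
  ]
}}

```text
time: 24.98
tool_pos: [0.4899, 0.2006, 0.202]
tool_rot: [3.141, 0.004, 0.083]
contact_force: [0.1, -0.0, -2.5]
opening: 0.0436
grip_force: 40.0
```

Emit:
{"op": "move_arm", "data": {
  "motion": [
    [0.02, -0.3, 0, 0, 0, 0],
    [0.05, -0.62, 0, 0, 0, 0],
    [0.07, -0.96, 0, 0, 0, 0],
    [0.07, -0.96, 0.3, 0, 0, 0],
    [0.07, -0.96, 0.5, 0, 0, 0],
    [0.07, -0.96, 0.5, 0, 0, 0],
    [0.07, -0.96, 0.5, 0, 0, 0]
  ]
}}

```text
time: 25.85
tool_pos: [0.49, 0.296, 0.1542]
tool_rot: [3.141, 0.001, 0.083]
contact_force: [1.1, -0.2, -1.1]
opening: 0.0433
grip_force: 40.0
```

Run:
```python
from sad import *
a=.084; togo(.4815+.011*np.cos(a),.2960+.011*np.sin(a),.123,a)
c=robot.read_camera("side"); W=cloud(c); sad(c,"side")
pin(W,.4815,.296,.084,.172,.2,"beech"); pin(W,.4846,.2509,.084,.068,.09,"B"); pin(W,.4777,.3405,.084,.068,.09,"A")
h=cv2.cvtColor(c["image"],cv2.COLOR_RGB2HSV); m=(abs(h[...,0].astype(int)-15)<8)&(h[...,1]>90); d=W[...,:2]-[.4815,.296]; u=d@[np.cos(a),np.sin(a)]; v=d@[-np.sin(a),np.cos(a)]; z=W[...,2]
s=m&(z>.14)&(z<.22)&(abs(u)<.15)&(abs(v)<.06); print(s.sum(),np.percentile(u[s],[1,99]).round(4))
for sg in(-1,1):
    t=s&(sg*u>.03); print(sg,t.sum(),np.percentile(v[t],[2,98]).round(4),np.percentile(z[t],[2,95]).round(4))
cv2.imwrite("pics/side7.png",cv2.resize(c["image"][220:400,150:350],None,fx=3,fy=3)[:,:,::-1])
```

```text
t 25.85 pos [0.49   0.296  0.1542] yaw 0.083 F [ 1.1 -0.2 -1.1] open 0.0433 grip 40.0 TOGO [ 0.025 -0.007  0.312] [ 0.0001  0.0002 -0.0004]
side 624 [array([-0.0576,  0.0557]), array([-0.069 ,  0.0707]), array([0.0703, 0.1311])]
 spine v [-0.0072  0.0104] slope -0.018 z 0.114
 corner -0.08 1 [-0.0576 -0.0339] [0.0092 0.0327] top 0.1307
beech 960 u [-0.1049  0.0937] v mid -0.0012 slope 0.004 z97 lo/hi u [np.float64(0.1933), np.float64(0.1935)]
B 129 u [-0.1007 -0.0561] v mid 0.0056 slope 0.453 z97 lo/hi u [np.float64(0.0824), None]
A 1152 u [-0.0996  0.0982] v mid 0.0017 slope 0.003 z97 lo/hi u [np.float64(0.0835), np.float64(0.0851)]
924 [-0.1049  0.0931]
-1 653 [-0.0132  0.019 ] [0.1647 0.1933]
1 191 [-0.0113  0.0202] [0.1703 0.1935]
```

View pics/side7.png

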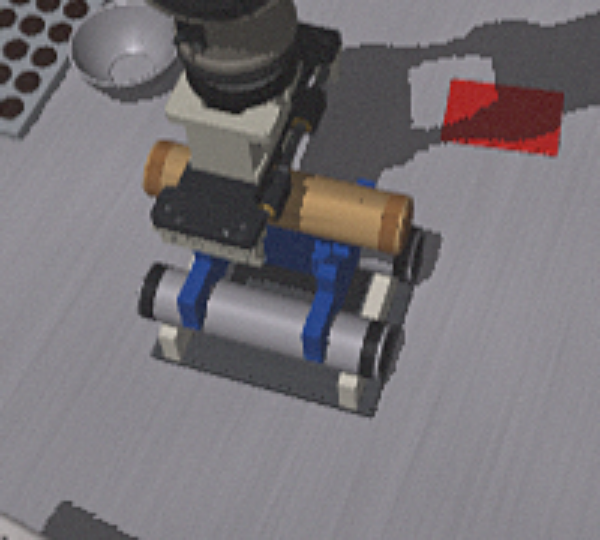

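The wooden pin is level above the saddle, its ends at (160,165) and (395,225) in the crop, and lies about 5 mm off centre along the rack. I'll correct that and lower it.

Emit:
{"op": "move_arm", "data": {
  "motion": [
    [0.04, 0, 0.08, 0, 0, 0],
    [0.04, 0, 0.16, 0, 0, 0],
    [0.04, 0, 0.22, 0, 0, 0],
    [0.04, 0, 0.26, 0, 0, 0],
    [0.04, 0, 0.29, 0, 0, 0],
    [0.04, 0, 0.31, 0, 0, 0],
    [0.04, 0, 0.31, 0, 0, 0]
  ]
}}

```text
time: 26.78
tool_pos: [0.4941, 0.2966, 0.124]
tool_rot: [-3.141, -0.0, 0.083]
contact_force: [0.3, 0.6, -0.5]
opening: 0.0429
grip_force: 40.0
```

Emit:
{"op": "move_arm", "data": {
  "motion": [
    [0, 0, 0.01, 0, 0, 0],
    [0, 0, 0.015, 0, 0, 0],
    [0, 0, 0.015, 0, 0, 0]
  ]
}}

```text
time: 27.15
tool_pos: [0.4942, 0.2967, 0.1237]
tool_rot: [-3.141, -0.001, 0.083]
contact_force: [-3.5, -0.7, 9.4]
opening: 0.0431
grip_force: 40.0
```

Contact is firm, so the pin is seated. Releasing and retreating.

Emit:
{"op": "move_arm", "data": {
  "motion": [
    [0, 0, 0, 0, 0, 0],
    [0, 0, 0, 0, 0, 0],
    [0, 0, 0, 0, 0, 0],
    [0, 0, 0, 0, 0, 0],
    [0, 0, 0, 0, 0, 0]
  ],
  "fingers": 0.32
}}

```text
time: 27.78
tool_pos: [0.494, 0.2965, 0.1221]
tool_rot: [3.141, 0.0, 0.083]
contact_force: [-0.1, -0.1, -0.3]
opening: 0.0607
grip_force: 0.0
```

Emit:
{"op": "move_arm", "data": {
  "motion": [
    [0, 0, -0.15, 0, 0, 0],
    [0, 0, -0.4, 0, 0, 0],
    [0, 0, -0.7, 0, 0, 0],
    [0, 0, -1, 0, 0, 0]
  ]
}}

```text
time: 28.28
tool_pos: [0.4941, 0.2965, 0.2243]
tool_rot: [-3.141, -0.001, 0.083]
contact_force: [0.1, 0.2, 0.2]
opening: 0.061
grip_force: 0.0
```

Emit:
{"op": "move_arm", "data": {
  "motion": [
    [0, 0.33, 0, 0, 0, 0],
    [0, 0.67, 0, 0, 0, 0],
    [0, 1, 0, 0, 0, 0]
  ]
}}

```text
time: 28.65
tool_pos: [0.5025, 0.1959, 0.2235]
tool_rot: [-3.142, -0.002, 0.083]
contact_force: [0.7, -0.1, -0.9]
opening: 0.0607
grip_force: 0.0
```

Emit:
{"op": "move_arm", "data": {
  "motion": [
    [0, 0.33, 0, 0, 0, 0],
    [0, 0.67, 0, 0, 0, 0],
    [0, 1, 0, 0, 0, 0],
    [0, 1, 0, 0, 0, 0]
  ]
}}

```text
time: 29.15
tool_pos: [0.511, 0.0954, 0.2233]
tool_rot: [3.141, -0.001, 0.08]
contact_force: [0.1, -0.2, 0.2]
opening: 0.0604
grip_force: 0.0
```

Run:
```python
from sad import *
a=.084; togo(.4815,.296,.2,a)
for n in("top","side"):
    c=robot.read_camera(n); W=cloud(c); sad(c,n)
    pin(W,.4815,.296,.084,.148,.17,n+" beech"); pin(W,.4846,.2509,.084,.068,.09,n+" B"); pin(W,.4777,.3405,.084,.068,.09,n+" A")
cv2.imwrite("pics/side8.png",cv2.resize(c["image"][60:400,120:390],None,fx=1.7,fy=1.7)[:,:,::-1])
```

```text
t 29.15 pos [0.511  0.0954 0.2233] yaw 0.08 F [ 0.1 -0.2  0.2] open 0.0604 grip 0.0 TOGO [-0.135 -2.023  0.232] [ 0.0001 -0.0005 -0.0013]
top 143 [array([-0.0535,  0.0554]), array([-0.0697,  0.0696]), array([0.0891, 0.1331])]
 corner -0.08 1 [-0.0535 -0.0462] [0.0323 0.0496] top 0.1311
 corner 0 1 [0.0449 0.053 ] [0.0305 0.0602] top 0.1332
top beech 1351 u [-0.0959  0.0991] v mid 0.0003 slope -0.004 z97 lo/hi u [np.float64(0.164), np.float64(0.1651)]
top B 155 u [-0.0997 -0.0078] v mid -0.0141 slope -0.04 z97 lo/hi u [np.float64(0.0833), None]
top A 534 u [-0.0958  0.1005] v mid 0.0093 slope -0.002 z97 lo/hi u [np.float64(0.0857), np.float64(0.0861)]
side 660 [array([-0.0575,  0.0557]), array([-0.0705,  0.0709]), array([0.0719, 0.1317])]
 spine v [0.0084 0.0112] slope 0.003 z 0.108
 corner -0.08 1 [-0.0573 -0.0436] [0.0211 0.0327] top 0.1312
 corner 0 1 [0.0435 0.0563] [0.0215 0.0326] top 0.1311
side beech 1363 u [-0.0997  0.0972] v mid 0.0 slope -0.0 z97 lo/hi u [np.float64(0.163), np.float64(0.1626)]
side B 78 u [-0.1008  0.0442] v mid -0.0057 slope -0.195 z97 lo/hi u [np.float64(0.0828), np.float64(0.0876)]
side A 1161 u [-0.0994  0.0978] v mid 0.0023 slope 0.0 z97 lo/hi u [np.float64(0.0843), np.float64(0.0845)]
```

View pics/side8.png

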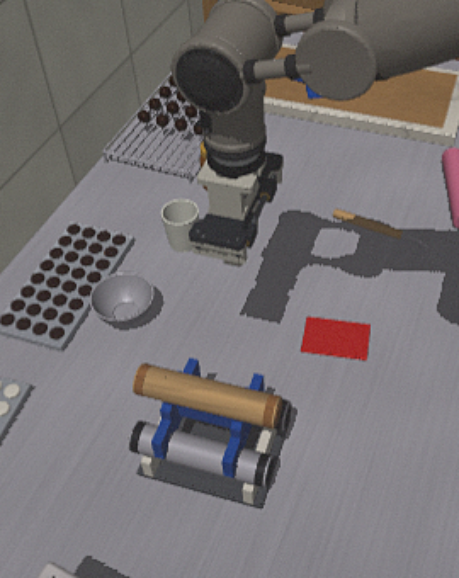

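The picture shows the full stack on the rack at about (205,430): both steel pins, the saddle across them and the wooden pin on top, all level. The arm is clear, so I'm handing in.

```bash
python3 -c "
from cell import robot
print(robot.hand_in())"
```

```text
the job is handed in; nothing more can be done
None
```

The job is handed in at about 29 s of the 72 s limit: the last camera check showed both steel pins, the saddle and the wooden pin seated, level and centred to within a few millimetres, but the hand-in call returned no verdict.

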